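Hang the denture brush in its lilac ring

TASK

Lift the chrome denture brush with the lilac drip guard out of the white drying pot and put its handle down through the lilac ring holder on the clear tray, lowering it (not dropping it) until the guard rests on the ring, bristles up, then let go. Do not use the white ring, and leave the glass tumbler and the lilac pill box where they are.

Things in the scene. Friction and masses are not known exactly. Their poses are not given: they have to be found in the camera images.
- brush: Chrome denture brush, 160 mm, upright in a fixed white pot (72 mm wide, 90 tall, 20 mm hole). Origin: lower tip of its axis, z up. Tip to 80 mm: rod 12 mm wide, tapered end; 80-84: lilac drip guard 52 mm wide, resting on the pot rim (tip 10 mm above table); neck; 115-160: head 18 mm wide in y, bristles out to 20 mm in +x and 18 in -x. Grip at 135 mm, fingers closing along y. Yaw within 35 degrees.
- lilac_ring (a point): Centre of the top face of the lilac ring, z up: level, fixed, 100 mm above the clear tray's floor (104 mm above the table), hole 30 mm, outside 42 mm, 10 mm deep, on a thin post no higher than the ring from an 80 mm steel base 7 mm thick. A like holder with a white ring stands over 100 mm to its left or right on the same tray (walls 18 mm high): the wrong one.
- tumbler: Bystander: clear glass tumbler, 70 mm across, 95 mm tall, loose, upright on the table; origin at the centre of its underside.
- pill_box: Bystander: flat lilac pill box, 110 x 45 x 24 mm, loose on the table; origin at the centre of its underside, long side along its x. A fixed white soap dish with soap (110 x 80 mm, 29 mm tall) also stands by the tray.
Not all that is in view belongs to the job. Leave any red look-alike of the brush alone.

How it is judged:
On the way:
1. the brush is lifted out of the pot (height (world z) of brush above 0.092 m), for 0.1 s.
At the end, for the whole second after the job is handed in: The brush hangs in the lilac ring: handle tip within 14 mm of the ring's axis and 74 to 86 mm below its top face (guard resting on the ring), bristles up within 10 degrees of upright, at rest and released (horizontal distance between brush and lilac_ring below 0.014 m and z of brush in the frame of lilac_ring between -0.086 and -0.074 m and angle between brush's own z axis and vertical below 0.17 rad and linear speed of brush below 0.03 m/s); the robot touches nothing.
It fails at once if the brush is dropped (falls freely, faster than 0.7 m/s, while not held: a fall of about 25 mm) (linear speed of brush above 0.7 m/s and contact force between the fingers and brush below 0.05 N).
It fails at once if the tumbler is moved more than 20 mm (distance of tumbler from where it was at the start of the episode above 0.02 m).
It fails at once if the pill box is moved more than 20 mm (distance of pill_box from where it was at the start of the episode above 0.02 m).
It also fails if it takes over 42 s, if anything falls off the work surface, if the arm or the gripper's body presses on something with over 40 N, if the wrist force passes 120 N, or if a joint passes its speed limit or range.

ROBOT

A 7-joint arm with a two-finger parallel gripper is mounted at the origin on the work surface. World frame = base frame: x ahead of the robot, y to its left, z up, the work surface at z = 0. Lengths are in m, angles in rad, forces in N, time in s.
With the tool pointing down it reaches from about 0.35 to 0.9 m from the base axis. Payload 19.9 kg.
Tool frame: the origin (TCP) lies midway between the tips of the shut fingers; the grasp point (between the pads) lies robot.pinch_z behind it (robot.pinch_z is the distance from the TCP to the grasp point, in m); x points along the fingers, y is the direction in which the jaws open and shut, and the axes are right-handed (so a half turn about x gives the same grasp; the last joint's range is limited). The gripper opens to 94 mm and grips with 3 to 60 N. Pads are 16 mm wide; open, the fingers measure 119 mm over their backs; the gripper's body (75 mm by 177 mm) begins 78 mm behind the grasp point.
Start: joints at [-1.179, 0.417, -0.01, 1.614, 0.005, 1.111, -0.053], TCP at [0.262, 0.567, 0.205] pointing down, gripper open.
Joint ranges: [-2.81, 2.81], [-0.39, 2.02], [-1.27, 1.25], [0.06, 2.57], [-1.19, 4.33], [0.19, 2], [-2.82, 2.82]. Speed limits (rad/s): [1.89, 1.89, 2.39, 2.39, 3.01, 3.01, 3.01].

INTERFACE

Orientations are given as a 3x3 rotation matrix whose columns are the frame's x, y, z axes.
In Python, from workcell import readout, viewer, ticket, robot gives the robot as it stands. The module is installed in compiled form; this text tells all that it offers.
- The arm moves only by the tool send_rows, never from a script. Its argument "increments" is a list of rows, each a list of 5 numbers: the shift along the world's x, y, z in mm, then the turn about the world's z in degrees, then the gripper's target within -1 to 1 (fully open at 1, half-way at 0, shut at -1). A call has 1 to 5 rows; each row is the pose to reach, as a shift and turn from the pose commanded when the call began; what a row does not reach only later rows make up. A row lasts 1/12 s, in which the tool goes at most 41.7 mm and 7.16 degrees, less where a joint would pass 70% of its speed; a pose out of reach is approached as far as the arm can. A call with a gripper value outside its range is refused whole. The fingers move at their own pace and stop on an object; "force" is the grip in N (left out, the last holds). Time passes only in rows, so rows that repeat a pose let the fingers close. It gives the time, the measured TCP pose, the force and the opening at its end, in the units of the state.
- readout.get_obs(): the state, without advancing time (a new reading comes with each control period).
- viewer.grab_frame(name): name is "scene" or "top" or "wrist"; returns a dict with "color" (400x640x3 uint8, red, green, blue), "camera_matrix" (3x3 intrinsics, pixels), "dist_coeffs" ([k1, k2, p1, p2, k3] as OpenCV has them; the pictures are not rectified), "extrinsics" (4x4, takes a point from world to camera coordinates). Camera axes: x right, y up, looking along -z (the intrinsics and any distortion apply to the point x, -y, -z); pixel columns grow to the right and rows downward; lengths in m; the calibration is good to about 2 mm. A picture is of the moment at which its call begins. There is no depth.
- ticket.close_job(): hands the job in, once; it reports no verdict.
The state is a dict: "time": time; "joint_positions": joint angles; "qd": joint speeds; "effort": joint torques, N m; "tcp_pos": TCP position; "ee_rot": TCP orientation; "force": force on the tool from outside, world axes, zero at the start; "ft_torque": the same for the moment, N m; "gripper_width": finger opening in m.
Only numpy, scipy, OpenCV 4.12 (cv2) and the standard library are available. Lean on these libraries where they do the work, as an engineer would, in place of code of your own. Each camera call takes 0.05 s, during which the arm holds its last target. There are 200 camera calls.

## Working session

There is one attempt and no reset: what is moved stays moved. The work goes in short steps, Python scripts to look and compute and a tool call to move; the robot and the scene stay as the last step left them, time stands still between calls to the robot, and variables do not carry over. Pictures are saved under pics/ and viewed, about 8 in all and at most 12, crops included, and the job is handed in when it is done.

Besides the shell and the picture viewer there is one more tool, called after "Request:" as name([rows], argument=value, ...), one row to a line, values as JSON. send_rows: Moves the arm, as the interface text tells. Its arguments: {"type":"object","properties":{"increments":{"type":"array"},"force":{"type":"number"}},"required":["increments"]}

```bash
mkdir -p pics; cat > h.py <<'E'
import numpy as np, cv2
from workcell import readout, viewer, ticket, robot
def grab(n,save=None):
    f=viewer.grab_frame(n)
    if save: cv2.imwrite('pics/'+save,f['color'][:,:,::-1])
    return f
def ray(f,uv):
    K=np.array(f['camera_matrix']);d=np.array(f['dist_coeffs'],float)
    p=cv2.undistortPoints(np.array([[uv]],float),K,d)[0,0]
    E=np.array(f['extrinsics']);R,t=E[:3,:3],E[:3,3]
    v=R.T@np.array([p[0],-p[1],-1]);return -R.T@t,v/np.linalg.norm(v)
def onz(f,uv,z):
    o,v=ray(f,uv);return o+v*(z-o[2])/v[2]
def tri(fs,uvs):
    A=np.zeros((3,3));b=np.zeros(3);r=[]
    for f,u in zip(fs,uvs):
        o,v=ray(f,u);P=np.eye(3)-np.outer(v,v);A+=P;b+=P@o;r.append((o,P))
    x=np.linalg.solve(A,b);return x,[np.linalg.norm(P@(x-o)) for o,P in r]
def proj(f,X):
    E=np.array(f['extrinsics']);c=E[:3,:3]@np.array(X)+E[:3,3]
    return cv2.projectPoints(np.array([[c[0],-c[1],-c[2]]]),np.zeros(3),np.zeros(3),np.array(f['camera_matrix']),np.array(f['dist_coeffs'],float))[0][0,0]
E
python3 - <<'E'
from h import *
import pickle
fs={n:grab(n,n+'0.png') for n in('scene','top','wrist')}
pickle.dump(fs,open('f0.pkl','wb'))
for n,f in fs.items():
    E=np.array(f['extrinsics']);print(n,(-E[:3,:3].T@E[:3,3]).round(3),f['dist_coeffs'])
o=readout.get_obs();print(o['ee_rot'],o['tcp_pos'],o['gripper_width'],o['time'],robot.pinch_z)
E
```

```text
scene [ 1.016 -0.246  0.641] [0.00332349 0.         0.         0.         0.        ]
top [0.413 0.023 0.896] [-0.08122728  0.          0.          0.          0.        ]
wrist [0.193 0.598 0.384] [-0.0061755  0.         0.         0.         0.       ]
[[-3.22732845e-04  4.19450941e-01  9.07777949e-01]
 [-8.74491028e-04  9.07777530e-01 -4.19451058e-01]
 [-9.99999566e-01 -9.29214305e-04  7.38364592e-05]] [0.26202194 0.56710811 0.20497825] 0.09365903745079357 0.15 0.0188
```

View pics/scene0.png

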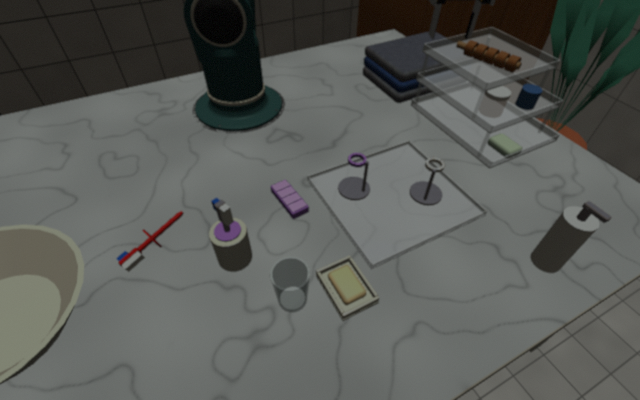

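View pics/top0.png

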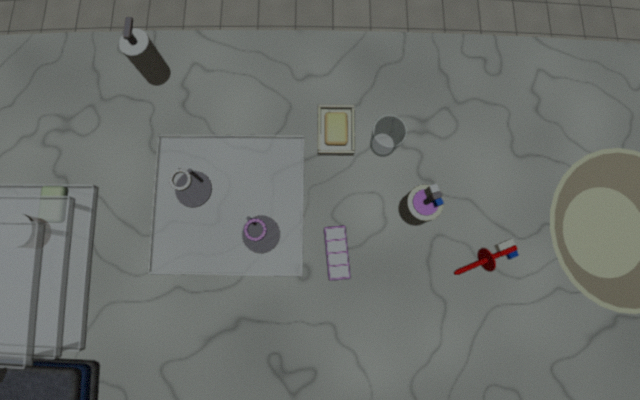

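Scene view: the brush is in the pot at about (230,235), the lilac ring at (357,160), the white ring at (434,165), the tumbler at (290,280) and the pill box at (290,198). Top view: guard (425,203), lilac ring (255,230), pill box (337,252), tumbler (388,135).

```bash
python3 - <<'E'
from h import *
import pickle
fs=pickle.load(open('f0.pkl','rb'))
for n in('scene','top'):
    f=fs[n];im=f['color'];hsv=cv2.cvtColor(im,cv2.COLOR_RGB2HSV)
    m=((hsv[...,0]>130)&(hsv[...,0]<160)&(hsv[...,1]>50)).astype(np.uint8)
    k,l,s,c=cv2.connectedComponentsWithStats(m)
    for i in range(1,k):
        if s[i,4]>12:
            pts=cv2.findContours((l==i).astype(np.uint8),0,2)[0][0]
            hull=cv2.convexHull(pts)
            e=cv2.fitEllipse(hull) if len(hull)>=5 else None
            print(n,s[i],c[i].round(1),e and np.round(e[0],1), e and np.round(e[1],1),'onz.094',onz(f,e[0] if e else c[i],.094).round(4),'onz.104',onz(f,e[0] if e else c[i],.102).round(4))
t=fs['top']['color'];s=fs['scene']['color']
a=cv2.resize(t[170:240,380:460],(400,350),interpolation=2);b=cv2.resize(s[190:275,190:270],(400,350),interpolation=2)
c=cv2.resize(t[200:270,230:310],(400,250),interpolation=2);d=cv2.resize(s[140:205,330:430],(400,250),interpolation=2)
cv2.imwrite('pics/crops.png',np.clip(np.vstack([np.hstack([a,b]),np.hstack([c,d])])[:,:,::-1]*1.6,0,255))
for n,uv,z in [('top',(404,116),0),('top',(337,252),.024),('top',(388,140),.095),('top',(336,129),.03),('top',(304,275),0),('top',(304,137),0),('top',(180,180),.104),('top',(95,187),.1),('scene',(425,46),.2),('scene',(490,30),.2),('scene',(413,102),0)]:
    print(n,uv,onz(fs[n],uv,z).round(3))
E
```

```text
scene [348 153  18  13 134] [356.7 159.1] [356.8 159.1] [13.1 18.7] onz.094 [0.4879 0.1341 0.094 ] onz.104 [0.4957 0.1286 0.102 ]
scene [271 180  37  38 701] [289.4 198.7] [289.1 198.2] [21.3 50.3] onz.094 [ 0.5302 -0.0575  0.094 ] onz.104 [ 0.5373 -0.0602  0.102 ]
scene [214 221  27  20 365] [227.  231.2] [226.9 230.3] [19.7 26.6] onz.094 [ 0.553  -0.1984  0.094 ] onz.104 [ 0.5598 -0.1991  0.102 ]
top [413 190  25  25 362] [423.1 203.7] [425.1 202.2] [23.5 25.9] onz.094 [ 0.5484 -0.1966  0.094 ] onz.104 [ 0.547  -0.1944  0.102 ]
top [244 218  23  23 203] [254.4 229.3] [254.9 229.4] [22.  22.5] onz.094 [0.4934 0.1301 0.094 ] onz.104 [0.4926 0.129  0.102 ]
top [325 226  20   3  29] [335.1 226.6] [334.5 227. ] [ 2.2 21.4] onz.094 [ 0.4992 -0.021   0.094 ] onz.104 [ 0.4984 -0.0206  0.102 ]
top [328 272  22   8  38] [337.3 277.3] [354.5 264.2] [20.8 58.5] onz.094 [ 0.4295 -0.0585  0.094 ] onz.104 [ 0.4293 -0.0577  0.102 ]
top (404, 116) [ 0.76  -0.183  0.   ]
top (337, 252) [ 0.455 -0.03   0.024]
top (388, 140) [ 0.673 -0.127  0.095]
top (336, 129) [ 0.717 -0.028  0.03 ]
top (304, 275) [0.408 0.037 0.   ]
top (304, 137) [0.708 0.041 0.   ]
top (180, 180) [0.586 0.277 0.104]
top (95, 187) [0.572 0.446 0.1  ]
scene (425, 46) [0.265 0.484 0.2  ]
scene (490, 30) [0.266 0.73  0.2  ]
scene (413, 102) [0.237 0.514 0.   ][ WARN:0@0.331] global loadsave.cpp:1063 imwrite_ Unsupported depth image for selected encoder is fallbacked to CV_8U.
```

View pics/crops.png

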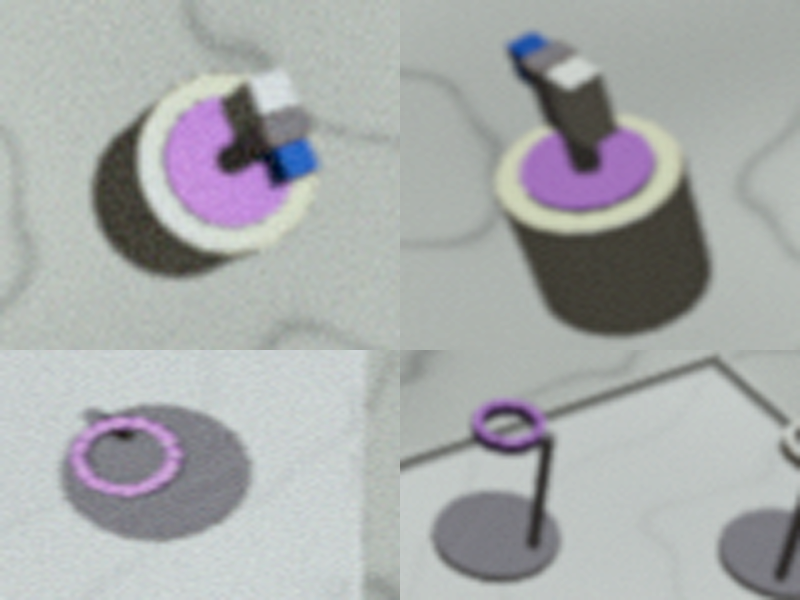

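The crops show the brush head with its white bristles toward image-up (+x) and its blue bristles toward image-down, so the yaw is about +18°. The ring's post is on its far side (−x/+y). I'm moving now: up first, clear of the rack, then across.

Request:
send_rows([
  [0,0,40,0,1],
  [0,0,80,0,1],
  [0,0,120,0,1],
  [14,-37,130,6,1],
  [28,-74,130,12,1],
], force=15)

```text
time: 0.57
tcp_pos: [0.2898, 0.4944, 0.3382]
ee_rot: [[0.002, 0.215, 0.977], [0.004, 0.977, -0.215], [-1.0, 0.004, 0.001]]
force: [1.6, 0.3, -0.3]
gripper_width: 0.0939
```

Request:
send_rows([
  [14,-37,0,6,1],
  [28,-74,0,12,1],
  [42,-111,0,18,1],
  [56,-148,0,24,1],
  [70,-185,0,31,1],
])

```text
time: 0.98
tcp_pos: [0.3593, 0.3098, 0.3354]
ee_rot: [[0.0, -0.304, 0.953], [0.0, 0.953, 0.304], [-1.0, -0.0, 0.0]]
force: [0.5, 0.6, -0.2]
gripper_width: 0.0941
```

Request:
send_rows([
  [14,-37,0,0,1],
  [28,-74,0,0,1],
  [42,-111,0,0,1],
  [56,-148,0,0,1],
  [70,-185,0,0,1],
])

```text
time: 1.4
tcp_pos: [0.4289, 0.1252, 0.3355]
ee_rot: [[0.0, -0.3, 0.954], [0.0, 0.954, 0.3], [-1.0, 0.0, 0.0]]
force: [1.1, 0.2, -0.6]
gripper_width: 0.0941
```

Request:
send_rows([
  [14,-37,0,0,1],
  [28,-74,0,0,1],
  [42,-111,0,0,1],
  [56,-148,0,0,1],
  [70,-185,0,0,1],
])

```text
time: 1.82
tcp_pos: [0.499, -0.0597, 0.3356]
ee_rot: [[0.001, -0.3, 0.954], [-0.0, 0.954, 0.3], [-1.0, -0.0, 0.0]]
force: [1.7, 0.7, -0.6]
gripper_width: 0.094
```

```bash
python3 - <<'E'
from h import *
import pickle
fs=pickle.load(open('f0.pkl','rb'));f=fs['top']
w=np.array([434.4,188]);b=np.array([439,202]);g=np.array([437,195.6])
W,B,G=[onz(f,p,.17) for p in(w,b,g)];print(W,B,G,np.degrees(np.arctan2(*(W-B)[1::-1])))
print(tri([fs['scene'],f],[(190+552/5,190+62*85/350),g]))
o=readout.get_obs();print(o['time'],o['tcp_pos'].round(4),np.degrees(np.arctan2(o['ee_rot'][1,1],o['ee_rot'][0,1])),np.array(o['joint_positions']).round(2))
grab('wrist','w1.png')
E
```

```text
[ 0.56119054 -0.19353049  0.17      ] [ 0.53620476 -0.20063036  0.17      ] [ 0.54759451 -0.19757283  0.17      ] 15.862844278290702
(array([ 0.58264311, -0.13197866,  0.18028047]), [np.float64(0.07167725986754545), np.float64(0.07167725986754543)])
1.8167 [ 0.499  -0.0597  0.3356] 107.47960187874625 [-0.41  0.09  0.5   1.75 -0.05  1.31  1.98]
```

Request:
send_rows([
  [14,-37,0,0,1],
  [28,-74,0,0,1],
  [42,-111,0,0,1],
  [49,-137,-15,0,1],
  [49,-137,-30,0,1],
])

```text
time: 2.28
tcp_pos: [0.5479, -0.2004, 0.3049]
ee_rot: [[0.0, -0.295, 0.956], [-0.003, 0.956, 0.295], [-1.0, -0.003, -0.001]]
force: [0.5, -1.0, -0.7]
gripper_width: 0.0942
```

```bash
python3 - <<'E'
from h import *
fs=[grab('scene'),grab('top'),grab('wrist','w2.png')]
print((-np.array(fs[2]['extrinsics'])[:3,:3].T@np.array(fs[2]['extrinsics'])[:3,3]).round(3))
for z in(.17,.094):print(proj(fs[2],(.548,-.197,z)))
E
```

```text
[ 0.475 -0.219  0.482]
[319.97457714 191.98014993]
[320.1514728  176.46047203]
```

View pics/w2.png

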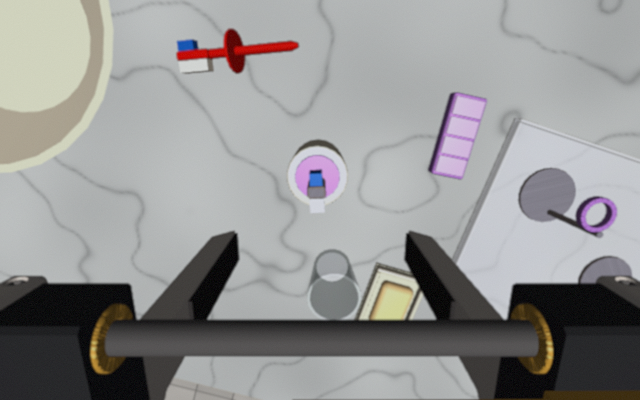

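The wrist view shows the head at (317,193), aligned with the jaws, the guard at (318,176) and the ring at (598,214). I'll refine the guard and ring positions from this view.

```bash
python3 - <<'E'
from h import *
import pickle
f0=pickle.load(open('f0.pkl','rb'));f=grab('wrist')
hsv=cv2.cvtColor(f['color'],cv2.COLOR_RGB2HSV)
m=((hsv[...,0]>130)&(hsv[...,0]<160)&(hsv[...,1]>50)).astype(np.uint8)
k,l,s,c=cv2.connectedComponentsWithStats(m)
for i in range(1,k):
    if s[i,4]>60:
        h=cv2.convexHull(cv2.findContours((l==i).astype(np.uint8),0,2)[0][0]);e=cv2.fitEllipse(h)
        print(s[i],np.round(e[0],1),np.round(e[1],1),onz(f,e[0],.094).round(4),onz(f,e[0],.102).round(4))
        R=e[0]
print('head',onz(f,(317,190),.17))
o=readout.get_obs();print(o['time'],o['tcp_pos'].round(4),np.degrees(np.arctan2(o['ee_rot'][1,1],o['ee_rot'][0,1])))
E
```

```text
[ 428   92   58   86 1113] [457.5 132.1] [ 46.1 105.2] [ 0.4544 -0.0638  0.094 ] [ 0.4548 -0.067   0.102 ]
[ 295  154   44   41 1054] [316.3 175.2] [42.5 43.6] [ 0.5491 -0.2006  0.094 ] [ 0.5476 -0.201   0.102 ]
[575 196  41  36 752] [594.6 213.4] [34.3 41.4] [0.4931 0.132  0.094 ] [0.4927 0.1248 0.102 ]
head [ 0.5481674  -0.19921133  0.17      ]
2.4833 [ 0.5478 -0.194   0.3057] 107.51085017537288
```

Request:
send_rows([
  [0,0,-35,0,1],
  [0,0,-70,0,1],
  [0,0,-95,0,1],
  [0,0,-95,0,1],
  [0,0,-95,0,1],
])

```text
time: 2.9
tcp_pos: [0.5481, -0.1939, 0.2114]
ee_rot: [[-0.0, -0.301, 0.954], [0.0, 0.954, 0.301], [-1.0, 0.0, -0.0]]
force: [-0.6, -0.3, 1.8]
gripper_width: 0.0941
```

```bash
python3 - <<'E'
from h import *
f=grab('wrist','w3.png')
hsv=cv2.cvtColor(f['color'],cv2.COLOR_RGB2HSV)
m=((hsv[...,0]>130)&(hsv[...,0]<160)&(hsv[...,1]>50)).astype(np.uint8)
k,l,s,c=cv2.connectedComponentsWithStats(m)
for i in range(1,k):
    if s[i,4]>60:
        h=cv2.convexHull(cv2.findContours((l==i).astype(np.uint8),0,2)[0][0]);e=cv2.fitEllipse(h)
        print(s[i],np.round(e[0],1),np.round(e[1],1),onz(f,e[0],.094).round(4))
o=readout.get_obs();T=o['tcp_pos'];print(o['time'],T.round(4),np.degrees(np.arctan2(o['ee_rot'][1,1],o['ee_rot'][0,1])),np.round(o['qd'],3))
print('tcp at .17',proj(f,(T[0],T[1],.17)),'at.094',proj(f,(T[0],T[1],.094)))
E
```

```text
[ 453   87   75  107 2504] [489.2 138.2] [ 62.5 125.6] [ 0.4568 -0.0723  0.094 ]
[ 287  166   57   53 1829] [314.8 193.5] [54.8 56.8] [ 0.5488 -0.2007  0.094 ]
2.95 [ 0.5487 -0.1944  0.2125] 107.52133397251501 [ 0.003 -0.014  0.007 -0.013  0.    -0.004  0.001]
tcp at .17 [321.6462644  223.22051811] at.094 [321.56826185 195.41395344]
```

View pics/w3.png

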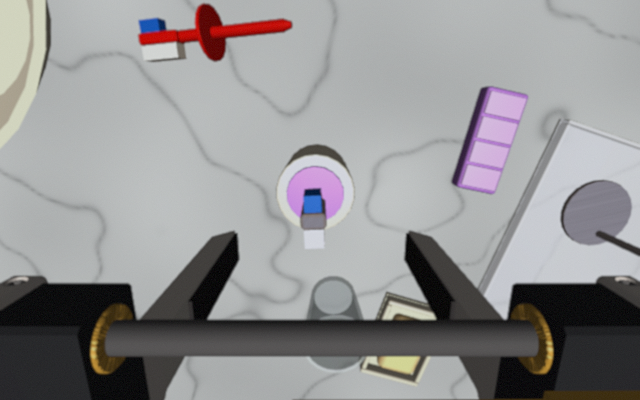

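Wrist view: head at (313,220) and finger midline at x≈322, so I need about 6 mm in −y. The view is otherwise clear and aligned.

Request:
send_rows([
  [0,-6,-5,0,1],
  [0,-6,-35,0,1],
  [0,-6,-65,0,1],
  [0,-6,-85,0,1],
  [0,-6,-85,0,1],
])

```text
time: 3.37
tcp_pos: [0.5468, -0.2005, 0.1233]
ee_rot: [[-0.003, -0.3, 0.954], [0.001, 0.954, 0.3], [-1.0, 0.001, -0.003]]
force: [-0.2, -0.4, -0.1]
gripper_width: 0.0939
```

```bash
python3 - <<'E'
from h import *
f=grab('wrist','w4.png');g=grab('scene')
cv2.imwrite('pics/v4.png',np.vstack([cv2.resize(f['color'][120:370],(640,250)),cv2.resize(g['color'][150:310,140:396],(560,350))[:, :640] if 0 else cv2.copyMakeBorder(cv2.resize(g['color'][150:300,140:400],(560,323)),0,0,0,80,0)])[:,:,::-1])
o=readout.get_obs();print(o['tcp_pos'])
E
```

```text
[ 0.54841686 -0.201335    0.12681246]
```

View pics/v4.png

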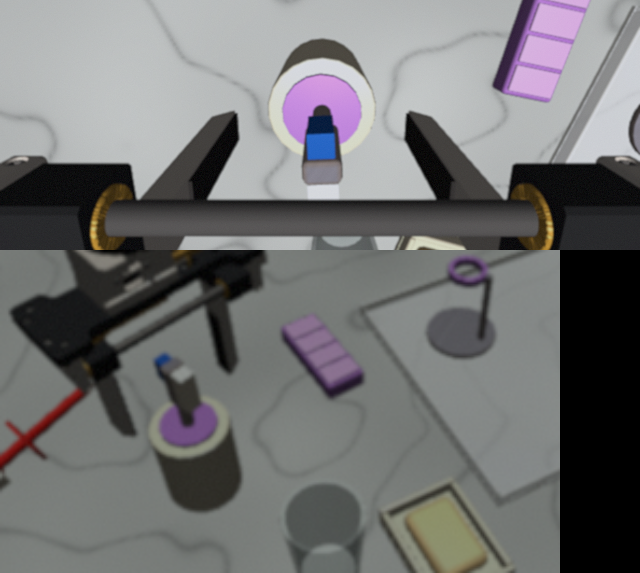

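The fingers straddle the head and it is centred (wrist x≈322). Closing.

Request:
send_rows([
  [0,0,0,0,-1],
  [0,0,0,0,-1],
  [0,0,0,0,-1],
  [0,0,0,0,-1],
  [0,0,0,0,-1],
], force=25)

```text
time: 3.88
tcp_pos: [0.5481, -0.2007, 0.126]
ee_rot: [[0.001, -0.3, 0.954], [-0.0, 0.954, 0.3], [-1.0, -0.0, 0.001]]
force: [-0.6, 0.7, -0.6]
gripper_width: 0.0639
```

Request:
send_rows([
  [0,0,0,0,-1],
  [0,0,0,0,-1],
  [0,0,0,0,-1],
  [0,0,0,0,-1],
  [0,0,0,0,-1],
])

```text
time: 4.3
tcp_pos: [0.5478, -0.2008, 0.1254]
ee_rot: [[0.0, -0.3, 0.954], [-0.0, 0.954, 0.3], [-1.0, -0.0, 0.0]]
force: [-0.7, -0.1, -0.2]
gripper_width: 0.0307
```

Request:
send_rows([
  [0,0,0,0,-1],
  [0,0,0,0,-1],
  [0,0,0,0,-1],
  [0,0,0,0,-1],
  [0,0,0,0,-1],
])

```text
time: 4.72
tcp_pos: [0.5477, -0.2007, 0.1254]
ee_rot: [[-0.0, -0.3, 0.954], [-0.0, 0.954, 0.3], [-1.0, -0.0, -0.0]]
force: [-0.1, 0.3, -0.6]
gripper_width: 0.0176
```

Request:
send_rows([
  [0,0,0,0,-1],
  [0,0,10,0,-1],
  [0,0,20,0,-1],
  [0,0,30,0,-1],
  [0,0,40,0,-1],
])

```text
time: 5.13
tcp_pos: [0.5481, -0.2009, 0.1671]
ee_rot: [[0.001, -0.3, 0.954], [-0.0, 0.954, 0.3], [-1.0, -0.001, 0.001]]
force: [0.4, -0.4, -1.1]
gripper_width: 0.0175
```

Request:
send_rows([
  [0,0,20,0,-1],
  [0,0,40,0,-1],
  [0,0,60,0,-1],
  [0,0,80,0,-1],
  [0,0,90,0,-1],
])

```text
time: 5.55
tcp_pos: [0.5484, -0.2012, 0.2587]
ee_rot: [[0.003, -0.3, 0.954], [-0.001, 0.954, 0.3], [-1.0, -0.002, 0.003]]
force: [2.0, -0.1, -0.5]
gripper_width: 0.0178
```

```bash
python3 - <<'E'
from h import *
f=grab('scene');t=grab('top')
a=cv2.resize(f['color'][100:300,120:400],(700,500));cv2.imwrite('pics/v5.png',a[:,:,::-1])
o=readout.get_obs();print(o['tcp_pos'],o['gripper_width'],o['force'])
E
```

```text
[ 0.54850545 -0.20104819  0.25742681] 0.017838161277546113 [-0.46210858 -0.27117769 -1.46330172]
```

View pics/v5.png

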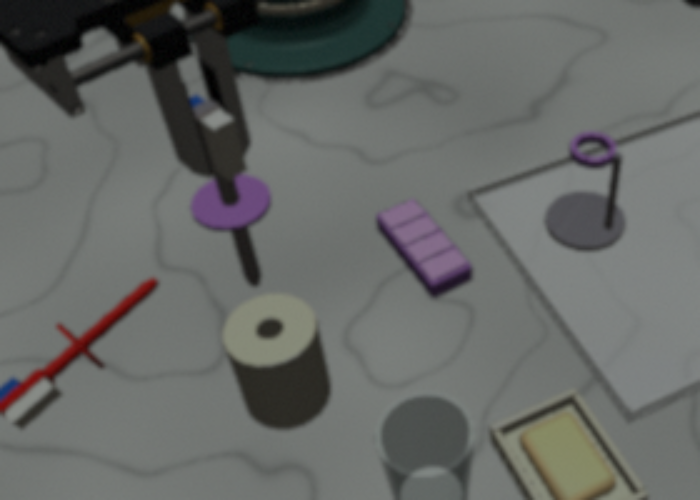

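The brush is held upright and out of the pot. Transferring it over the lilac ring.

Request:
send_rows([
  [-3,15,0,0,-1],
  [-7,42,0,0,-1],
  [-12,72,0,0,-1],
  [-17,102,0,0,-1],
  [-22,132,0,0,-1],
])

```text
time: 6.07
tcp_pos: [0.5249, -0.0674, 0.2543]
ee_rot: [[-0.001, -0.3, 0.954], [-0.0, 0.954, 0.3], [-1.0, 0.0, -0.001]]
force: [0.7, 0.6, -1.5]
gripper_width: 0.018
```

Request:
send_rows([
  [-5,30,0,0,-1],
  [-10,60,0,0,-1],
  [-15,90,0,0,-1],
  [-20,120,0,0,-1],
  [-25,150,0,0,-1],
])

```text
time: 6.48
tcp_pos: [0.4998, 0.0827, 0.2545]
ee_rot: [[-0.001, -0.3, 0.954], [-0.0, 0.954, 0.3], [-1.0, -0.0, -0.001]]
force: [0.0, 0.7, -0.3]
gripper_width: 0.0179
```

Request:
send_rows([
  [-4,20,0,0,-1],
  [-7,36,0,0,-1],
  [-9,44,0,0,-1],
  [-9,44,0,0,-1],
  [-9,44,0,0,-1],
])

```text
time: 6.9
tcp_pos: [0.4917, 0.1246, 0.255]
ee_rot: [[-0.001, -0.3, 0.954], [-0.001, 0.954, 0.3], [-1.0, -0.0, -0.001]]
force: [0.4, -0.3, -1.4]
gripper_width: 0.0179
```

```bash
cat > m.py <<'E'
from h import *
import sys
fs={n:grab(n) for n in('scene','top')}
G={}
for n,f in fs.items():
    hsv=cv2.cvtColor(f['color'],cv2.COLOR_RGB2HSV)
    m=((hsv[...,0]>130)&(hsv[...,0]<160)&(hsv[...,1]>50)).astype(np.uint8)
    k,l,s,c=cv2.connectedComponentsWithStats(m)
    for i in range(1,k):
        if s[i,4]>30:
            h=cv2.convexHull(cv2.findContours((l==i).astype(np.uint8),0,2)[0][0])
            if len(h)>4:
                e=cv2.fitEllipse(h);print(n,s[i],np.round(e[0],1),np.round(e[1],1))
o=readout.get_obs();T=o['tcp_pos'];print(o['time'],T.round(4),np.round(o['force'],2))
for n,f in fs.items(): print(n,'guard exp',proj(f,(T[0],T[1],T[2]+.0188-.053)),'tip exp',proj(f,(T[0],T[1],T[2]+.0188-.135)),'ring',proj(f,(.494,.1285,.104)))
a=cv2.resize(fs['scene']['color'][90:220,290:420],(400,400),interpolation=2);b=cv2.resize(fs['top']['color'][165:295,190:320],(400,400),interpolation=2)
cv2.imwrite('pics/'+sys.argv[1],np.clip(np.hstack([a,b])[:,:,::-1]*1.5,0,255).astype(np.uint8))
E
python3 m.py v6.png
```

```text
scene [349 107  25  16 275] [360.9 114.2] [15.2 24.6]
scene [348 153  18  13 135] [357.  159.1] [13.2 18.8]
scene [271 180  37  38 704] [289.2 198.5] [22.  49.6]
top [262 222   5  11  35] [263.7 227.6] [ 3.7 11.9]
top [324 226  21   9  34] [335.9 230.7] [10.4 26.6]
7.0 [0.492  0.1239 0.2552] [-0.35 -0.06 -0.69]
scene guard exp [358.90423996 114.06521212] tip exp [355.58889642 145.91338199] ring [356.49175693 158.00951305]
top guard exp [248.41063233 222.30407084] tip exp [255.05758375 227.65928506] ring [255.07675618 228.52595172]
```

View pics/v6.png

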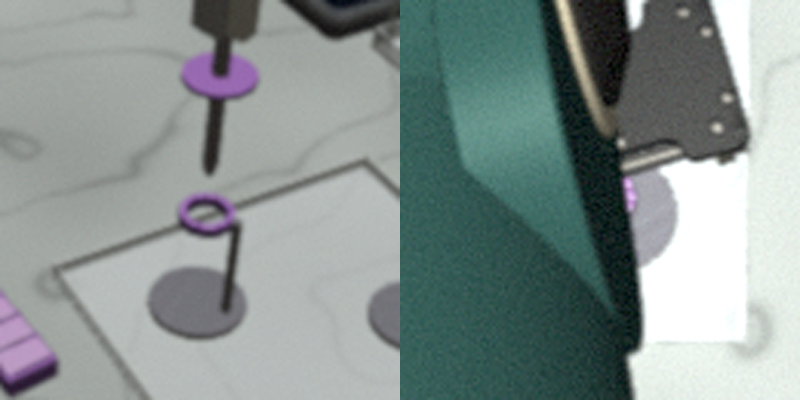

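Scene: the tip is at about (358,146), just above the ring at (357,159). The top view is blocked by the arm. I'll check the offset from the ring in the scene and wrist cameras.

```bash
python3 - <<'E'
from h import *
f=grab('wrist','w7.png');s=grab('scene')
print('ring in wrist',proj(f,(.4935,.1287,.104)),'in scene guard over ring',proj(s,(.4935,.1287,.221)),proj(s,(.4935,.1287,.139)))
for d in((.005,0),(0,.005)):print(proj(s,(.4935+d[0],.1287+d[1],.221)))
hsv=cv2.cvtColor(f['color'],cv2.COLOR_RGB2HSV)
m=((hsv[...,0]>130)&(hsv[...,0]<160)&(hsv[...,1]>50)).astype(np.uint8)
k,l,st,c=cv2.connectedComponentsWithStats(m)
for i in range(1,k):
    if st[i,4]>30:
        h=cv2.convexHull(cv2.findContours((l==i).astype(np.uint8),0,2)[0][0]);e=cv2.fitEllipse(h)
        print(st[i],np.round(e[0],1),np.round(e[1],1),onz(f,e[0],.221),onz(f,e[0],.102))
E
```

```text
ring in wrist [326.42124412 189.30840984] in scene guard over ring [361.27788132 113.85502074] [357.78557387 145.69161807]
[362.58338333 115.0986841 ]
[363.34203481 113.23151801]
[ 182   50   50  102 1478] [206.1 100.1] [ 52.8 119.4] [0.43655399 0.03301277 0.221     ] [ 0.44590506 -0.00463628  0.102     ]
[ 283  166   78   81 3206] [322.1 211.1] [81.7 87.3] [0.48219645 0.12046802 0.221     ] [0.51701323 0.13161365 0.102     ]
```

View pics/w7.png

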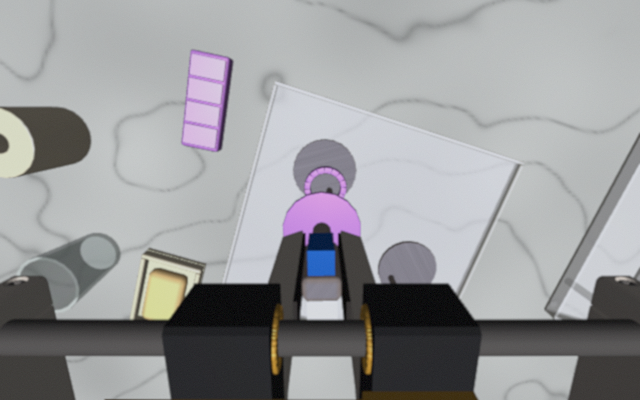

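Scene: guard and tip are within about 1 mm of the ring axis. The wrist view suggests up to 4 mm toward +y, so I'll split that to +2 mm; the clearance is 9 mm. Lowering.

Request:
send_rows([
  [0,2,-8,0,-1],
  [0,2,-20,0,-1],
  [0,2,-32,0,-1],
  [0,2,-44,0,-1],
  [0,2,-54,0,-1],
])

```text
time: 7.52
tcp_pos: [0.4916, 0.1269, 0.2001]
ee_rot: [[-0.0, -0.3, 0.954], [-0.0, 0.954, 0.3], [-1.0, -0.0, -0.001]]
force: [-0.3, 0.9, -1.4]
gripper_width: 0.018
```

Request:
send_rows([
  [0,0,-12,0,-1],
  [0,0,-24,0,-1],
  [0,0,-36,0,-1],
  [0,0,-46,0,-1],
  [0,0,-50,0,-1],
])

```text
time: 7.93
tcp_pos: [0.4912, 0.1269, 0.1499]
ee_rot: [[-0.001, -0.3, 0.954], [-0.001, 0.954, 0.3], [-1.0, -0.0, -0.002]]
force: [-0.3, 0.2, -0.7]
gripper_width: 0.018
```

```bash
python3 m.py v8.png
```

```text
scene [347 147  23  21 326] [357.6 155.9] [20.7 22.1]
scene [271 180  37  38 696] [289.1 198.6] [22.5 47.5]
8.0333 [0.4915 0.127  0.1508] [-0.06 -0.28 -0.6 ]
scene guard exp [355.83668079 153.28043749] tip exp [353.03096218 179.57360359] ring [356.49175693 158.00951305]
top guard exp [254.94510409 229.16270174] tip exp [260.19249867 233.23707545] ring [255.07675618 228.52595172]
```

View pics/v8.png

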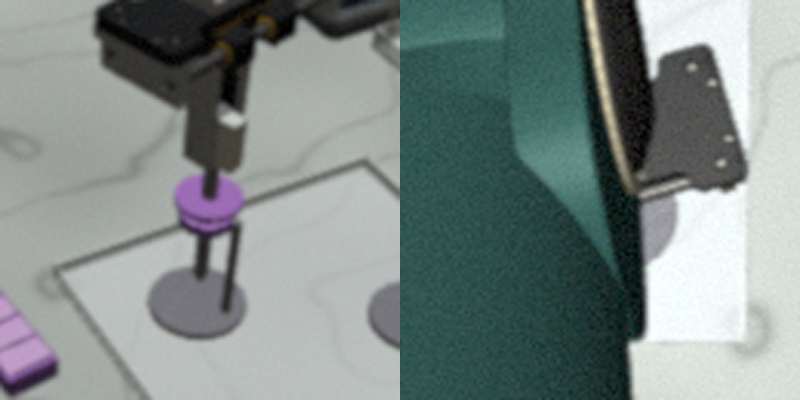

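The rod is through the lilac ring and the guard is about 10 mm above it. I'll lower slowly until it makes contact.

Request:
send_rows([
  [0,0,-2,0,-1],
  [0,0,-4,0,-1],
  [0,0,-6,0,-1],
  [0,0,-8,0,-1],
  [0,0,-8,0,-1],
])

```text
time: 8.45
tcp_pos: [0.4917, 0.1273, 0.1432]
ee_rot: [[-0.0, -0.3, 0.954], [-0.0, 0.954, 0.3], [-1.0, -0.0, -0.0]]
force: [-0.1, -0.3, -0.1]
gripper_width: 0.018
```

Request:
send_rows([
  [0,0,-1,0,-1],
  [0,0,-1.5,0,-1],
  [0,0,-2,0,-1],
  [0,0,-2,0,-1],
  [0,0,-2,0,-1],
])

```text
time: 8.87
tcp_pos: [0.4918, 0.1273, 0.1415]
ee_rot: [[0.0, -0.3, 0.954], [-0.0, 0.954, 0.3], [-1.0, -0.0, 0.0]]
force: [-0.5, -0.1, -0.5]
gripper_width: 0.0181
```

Request:
send_rows([
  [0,0,-0.5,0,-1],
  [0,0,-1,0,-1],
  [0,0,-1.5,0,-1],
  [0,0,-1.5,0,-1],
  [0,0,-1.5,0,-1],
])

```text
time: 9.28
tcp_pos: [0.4918, 0.1273, 0.1399]
ee_rot: [[0.0, -0.3, 0.954], [-0.0, 0.954, 0.3], [-1.0, -0.0, 0.0]]
force: [0.2, -0.3, -0.5]
gripper_width: 0.0178
```

Request:
send_rows([
  [0,0,-0.5,0,-1],
  [0,0,-1,0,-1],
  [0,0,-1,0,-1],
  [0,0,-1,0,-1],
  [0,0,-1,0,-1],
])

```text
time: 9.7
tcp_pos: [0.4919, 0.1273, 0.1393]
ee_rot: [[0.0, -0.3, 0.954], [0.0, 0.954, 0.3], [-1.0, 0.0, 0.0]]
force: [-2.9, -0.3, 6.1]
gripper_width: 0.0179
```

Contact: 6 N upward, with the guard on the ring. Releasing.

Request:
send_rows([
  [0,0,0.5,0,-0.6],
  [0,0,0.5,0,-0.4],
  [0,0,0.5,0,0],
  [0,0,0.5,0,0],
  [0,0,0.5,0,0.3],
])

```text
time: 10.12
tcp_pos: [0.4918, 0.1273, 0.1394]
ee_rot: [[0.0, -0.3, 0.954], [-0.0, 0.954, 0.3], [-1.0, -0.0, 0.0]]
force: [0.1, -0.3, -0.4]
gripper_width: 0.042
```

Request:
send_rows([
  [0,0,0,0,0.3],
  [0,0,0,0,0.3],
  [0,0,0,0,0.3],
  [0,0,0,0,0.3],
  [0,0,0,0,0.3],
])

```text
time: 10.53
tcp_pos: [0.4918, 0.1272, 0.1394]
ee_rot: [[0.0, -0.3, 0.954], [-0.0, 0.954, 0.3], [-1.0, -0.0, 0.0]]
force: [0.3, -0.1, -0.5]
gripper_width: 0.061
```

```bash
python3 m.py v9.png
```

```text
scene [347 151  22  17 259] [357.4 158.2] [17.1 21.2]
scene [271 180  37  38 694] [289.1 198.7] [22.  47.9]
top [328 271  22   9  38] [420.6 216.7] [ 44.  220.3]
10.6333 [0.4918 0.1273 0.1394] [-0.06  0.22  0.63]
scene guard exp [355.5692064  157.19684484] tip exp [352.80829897 182.97496877] ring [356.49175693 158.00951305]
top guard exp [255.61643413 229.63885701] tip exp [260.73450961 233.61664979] ring [255.07675618 228.52595172]
```

View pics/v9.png

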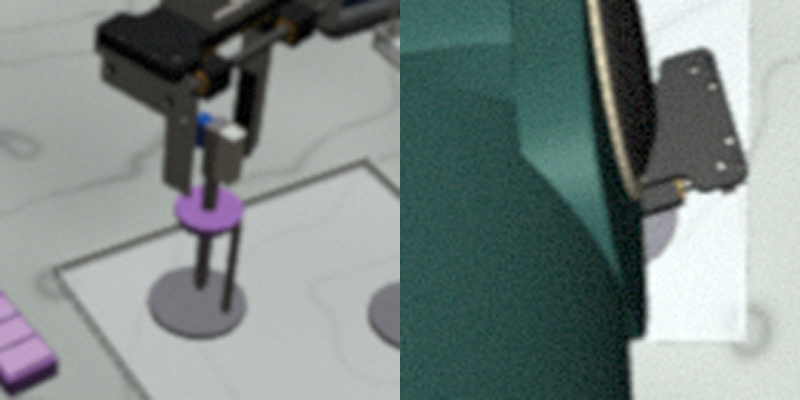

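The brush hangs upright with the guard seated on the ring, and it is released. Retreating straight up.

Request:
send_rows([
  [0,0,15,0,0.3],
  [0,0,40,0,0.3],
  [0,0,70,0,0.3],
  [0,0,100,0,0.3],
  [0,0,120,0,0.3],
])

```text
time: 11.05
tcp_pos: [0.4923, 0.1272, 0.2621]
ee_rot: [[0.002, -0.3, 0.954], [0.001, 0.954, 0.3], [-1.0, 0.0, 0.002]]
force: [-0.0, -0.4, -0.1]
gripper_width: 0.0613
```

Request:
send_rows([
  [-10,0,20,0,0.3],
  [-30,0,20,0,0.3],
  [-50,0,20,0,0.3],
  [-60,0,20,0,0.3],
  [-60,0,20,0,0.3],
])

```text
time: 11.47
tcp_pos: [0.4305, 0.1275, 0.2797]
ee_rot: [[0.0, -0.301, 0.954], [0.001, 0.954, 0.301], [-1.0, 0.001, 0.0]]
force: [-0.0, -0.6, -0.6]
gripper_width: 0.0611
```

```bash
python3 m.py v10.png
```

```text
scene [347 151  22  17 262] [357.4 158.1] [17.1 21.3]
scene [271 180  37  38 700] [289.6 198.8] [20.6 54.5]
top [328 270  22  10  41] [179.6 390.5] [ 59.4 374.5]
11.5667 [0.4322 0.1274 0.2796] [-0.11  0.31 -0.02]
scene guard exp [346.27241488  89.15507416] tip exp [343.96671886 122.1399748 ] ring [356.49175693 158.00951305]
top guard exp [242.55194331 259.39721126] tip exp [250.16171566 260.87609326] ring [255.07675618 228.52595172]
```

View pics/v10.png

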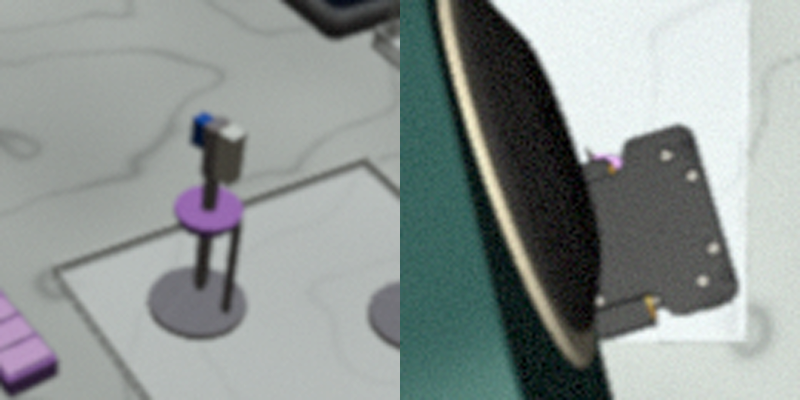

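The brush hangs upright and still at (357,158), and the arm is clear. Handing in.

```bash
python3 -c "
from workcell import ticket;print(ticket.close_job())"
```

```text
the job is handed in; nothing more can be done
None
```

I lifted the brush out of the pot and lowered its handle through the lilac ring until I felt contact of about 6 N. I then released it, backed the arm away and handed the job in at about 11.6 s of the 42 s limit; no verdict was reported.

- **Final position:** the last scene picture shows the brush upright, with its guard seated on the ring at pixel (357,158). It did not move between release and retreat.
- **Clearances:** the arm is clear and the force reading is near zero. The pill box is within 1 px of where it started. I kept the fingers above the tumbler, but I did not measure its position again.
- **Checks that disagreed:** the wrist camera placed the ring about 4 mm further toward +y than the scene camera. I split the difference, which was well inside the 9 mm of play in the hole. The top view was blocked by the arm for the final check, so the ring fit was confirmed from the scene camera and the contact force only.

I viewed 10 pictures.

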